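Set the hob by sliding along its touch bar

TASK

Set the hob to the level shown by its orange pointer: put the closed fingertips lightly on the green dot at the left end of the curved touch bar, press the sprung bar down a little, and slide along the bar, keeping it pressed all the way without lifting off, until you are level with the orange pointer. Stop there without running past it and finish while holding the bar lightly pressed at that place. Do not push the pointer, and leave the pot, the salt shaker, the teaspoon and everything else where they stand.

Things in the scene. Friction and masses are not known exactly. Their poses are not given: they have to be found in the camera images.
- hob: portable induction hob, 300 (x) x 340 (y) x 50 mm high, steel with a black glass top, fixed; origin under its centre on the worktop, z up, its front (the side with the bar) faces -x, its left is +y
- touch_bar (a joint): how far the touch bar is pressed down, m: 0 = up, 0.006 = fully down. The sprung bar sinks level as a whole wherever it is pressed: about 0.8 N starts it, then 0.7 N per mm, about 5 N fully down; 2 to 4 mm is a light press, under 1 mm does not count as pressed
- arc_centre (a point): centre of the touch bar's arc, at the height of its unpressed top face (30 mm behind the hob's centre, in its +x). The bar is a rigid grey metal arc 14 mm wide, centre-line radius 135 mm, over 2.094 rad round the front of the pot; its top is level, 10 mm above the glass and 60 mm above the worktop when up
- bar_start (a point): the green dot (13 mm wide): middle of the bar's left end, at the unpressed top face
- bar_mark1 (a point): point on the bar's centre line 0.25 rad along the arc from the green dot, unpressed top face
- bar_mark2 (a point): the same, 0.5 rad along from the green dot
- bar_mark3 (a point): the same, 0.75 rad along from the green dot
- bar_far_end (a point): middle of the bar's right end, unpressed top face; the finger never goes that far
- pointer (a joint): angle of the orange pointer along the arc from the green dot, rad, counterclockwise seen from above about arc_centre. The pointer is a flat orange tab 7 mm wide and 2 mm high on the glass, just outside the bar (on its robot side), its tip towards the bar; it turns stiffly if pushed and must not be moved
- goal_point (a point): the place to stop: point on the bar's centre line level with the orange pointer, at the unpressed top face; its axes turn with the pointer: x towards arc_centre, -y onward along the bar (past the pointer)
- lead1 (a point): point on the bar's centre line 0.2 rad before goal_point, unpressed top face
- lead2 (a point): the same, 0.45 rad before goal_point
- lead3 (a point): the same, 0.7 rad before goal_point
- pot: open round steel pot, 124 mm wide and 52 mm high, with small side handles, loose on the hob inside the arc; origin under its centre; its rim is 102 mm above the worktop
- salt: glass salt shaker with a grey cap, 44 mm wide, 90 mm high, loose, to the right of the hob; origin under its centre
- teaspoon: metal teaspoon, 130 x 26 x 11 mm, loose, lying left of the hob; origin under its centre

How it is judged:
By the outcome, as a careful person would: the job done as asked, in the order asked, and still so for the second after the job is handed in, while the arm keeps its last pose, push and grip.
It also fails if it takes over 43 s, if anything falls off the work surface, if the arm or the gripper's body presses on something with over 40 N, if the wrist force passes 120 N, or if a joint passes its speed limit or range.

ROBOT

A 6-joint arm with a two-finger parallel gripper is mounted at the origin on a cart in front of the work surface, level with it; the furniture and walls round the work are solid. World frame = base frame: x ahead of the robot, y to its left, z up, the work surface at z = 0. Lengths are in m, angles in degrees, forces in N, time in s.
With the tool pointing down it reaches from about 0.35 to 0.725 m from the base axis. Payload 4.3 kg.
Tool frame: the origin (TCP) lies at the very end of the fingers, on their centre line; the grasp point (between the pads) lies 19 mm behind it (env.grasp_offset is the distance from the TCP to the grasp point, in m); z points along the fingers, y is the line along which they close (so a half turn about z gives the same grasp; the last joint's range is limited). The gripper opens to 85 mm and grips with 20 to 120 N. Pads are 22 mm wide; open, the fingers measure 114 mm over their backs; the gripper's body (76 mm by 85 mm) begins 54 mm behind the grasp point. The pads swing forward as they close: fully open they stand 13 mm farther back than shut.
Start: joints at [-82.007, 21.618, 4.641, 73.018, 0, 83.68], TCP at [0.142, -0.557, 0.231] pointing down, gripper open.
Joint ranges: [-156.06, 156.06], [-48.1, 94.91], [-58.44, 69.94], [-101.28, 121.22], [-78.64, 73.56], [-180, 180]. Speed limits (degrees/s): [147.25, 147.25, 180, 180, 180, 180].

INTERFACE

Orientations are given as [roll, pitch, yaw] about the fixed x, y, z axes, in that order (R = Rz(yaw) Ry(pitch) Rx(roll)).
In Python, from cell import env, cams gives the robot as it stands.
- The arm moves only by the tool drive_tool, never from a script. Its argument "deltas" is one flat list of numbers, 7 for each row, row after row: the shift along the tool's x, y, z in m, then the turn, a rotation vector about the tool's x, y, z in rad, then the opening, from -1 (shut) to 1 (fully open). In form: [x, y, z, wx, wy, wz, claw, x, y, z, wx, wy, wz, claw, ...]. A call has 1 to 12 rows; each row is the pose to reach, as a shift and turn from the pose commanded when the call began, along the tool's axes at that moment; what a row does not reach only later rows make up. A row lasts 1/10 s, in which the tool goes at most 50 mm and 8.59 degrees, less where a joint would pass 70% of its speed; a pose out of reach is approached as far as the arm can. A call with a gripper value outside its range is refused whole. The fingers move at their own pace and stop on an object; the grip force is fixed at half the most. Time passes only in rows, so rows that repeat a pose let the fingers close. It gives the time, the measured TCP pose, the force, the opening and the grip force at its end, in the units of the state.
- env.read_state(): the state, without advancing time (a new reading comes with each control period).
- cams.camera(name): name is "side" or "top" or "wrist"; returns the picture (384x512x3 uint8, blue, green, red); there is no depth.
- cams.calibration(name): a dict with "fovy" (degrees; the focal length in pixels is half the picture's height over the tangent of half this angle, whatever the lens; pixels are square), "cx", "cy" (the principal point, pixels), "R" (3x3) and "t" (3): a world point X has camera coordinates R X + t; the wrist camera has in their place "hand_eye" (4x4, takes a point from camera to tool coordinates, whose origin is the TCP and whose axes are the flange's). Camera axes: x right, y down, z forward; pixel columns grow to the right and rows downward; lengths in m; the calibration is good to about 2 mm. A picture is of the moment at which its call begins: read the wrist's pose just before it. calibration takes no time and is no camera call.
- env.sign_off(): hands the job in; it is judged then, once.
The state is a dict: "time": time; "joints": joint angles; "joint_velocities": joint speeds; "tau": joint torques, N m; "eef_pos": TCP position; "tool_rot": TCP orientation; "wrist_force": force on the tool from outside, world axes, zero at the start; "ft_torque": the same for the moment, N m; "width": finger opening in m; "grasp_force": force on a finger pad.
Only numpy, scipy, OpenCV 4.12 (cv2) and the standard library are available. Lean on these libraries where they do the work, as an engineer would, in place of code of your own. Each camera call takes 0.05 s, during which the arm holds its last target. There are 200 camera calls.

## Working session

There is one attempt and no reset: what is moved stays moved. The work goes in short steps, Python scripts to look and compute and a tool call to move; the robot and the scene stay as the last step left them, time stands still between calls to the robot, and variables do not carry over. Pictures are saved under pics/ and viewed, at most 13 in all, crops included, and the job is handed in when it is done.

Besides the shell and the picture viewer there is one more tool, called after "Emit:" as a command line: name --argument value ..., lists and objects as JSON in quotes. drive_tool: Moves the arm, as the interface text tells. Its arguments: {"type":"object","properties":{"deltas":{"type":"array","items":{"type":"number"}}},"required":["deltas"]}

```bash
mkdir -p pics; python3 - <<'E'
from cell import env,cams
import cv2,numpy as np
s=env.read_state();print({k:np.round(s[k],4) for k in('time','eef_pos','tool_rot','width','wrist_force')})
for n in('top','side'):
    cv2.imwrite(f'pics/{n}0.png',cams.camera(n));print(cams.calibration(n))
print(cams.calibration('wrist'))
E
```

```text
{'time': np.float64(0.0), 'eef_pos': array([ 0.142 , -0.5565,  0.2303]), 'tool_rot': array([-1.798793e+02, -1.250000e-02,  1.430850e+01]), 'width': np.float64(0.0858), 'wrist_force': array([ 0.0141, -0.8871,  0.123 ])}
{'fovy': 44.83542742368181, 'cx': 259.4555886542475, 'cy': 190.06260044275763, 'R': array([[ 0.01435202, -0.99989479, -0.00210522],
       [-0.99176965, -0.01396744, -0.12727083],
       [ 0.12722804,  0.00391449, -0.99186577]]), 't': array([-0.00492158,  0.60506471,  1.06212417])}
{'fovy': 42.175311790541684, 'cx': 257.7160735255432, 'cy': 193.39016260927215, 'R': array([[-0.82976567, -0.55803755, -0.00911179],
       [-0.31422539,  0.48060091, -0.81870946],
       [ 0.46124975, -0.67647385, -0.5741357 ]]), 't': array([0.48581644, 0.22521554, 1.00961132])}
{'fovy': 69.64470710831692, 'cx': 255.22614367724435, 'cy': 190.858439760234, 'hand_eye': array([[-7.77203021e-04, -9.65005244e-01, -2.62229431e-01,
         6.46588318e-02],
       [ 9.99999660e-01, -8.22358092e-04,  6.24533823e-05,
         4.10067712e-04],
       [-2.75914336e-04, -2.62229294e-01,  9.65005555e-01,
        -1.43319217e-01],
       [ 0.00000000e+00,  0.00000000e+00,  0.00000000e+00,
         1.00000000e+00]])}
```

View pics/top0.png

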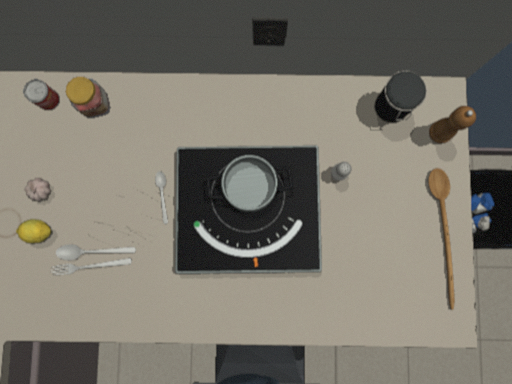

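View pics/side0.png

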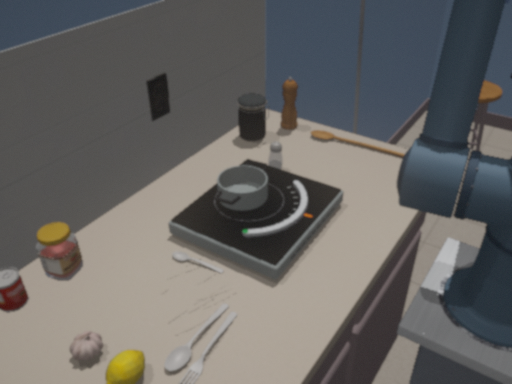

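Both views show the hob, with the green dot near top (197,224) and the orange pointer near (256,262). I'll enlarge the bar and segment it.

```bash
cat > h.py <<'E'
import cv2,numpy as np
from cell import env,cams
def ray(n,u,v,z):
    c=cams.calibration(n);f=192/np.tan(np.radians(c['fovy']/2))
    d=np.array([(u-c['cx'])/f,(v-c['cy'])/f,1]);R,t=c['R'],c['t']
    o=-R.T@t;w=R.T@d;return o+w*(z-o[2])/w[2]
def proj(n,X):
    c=cams.calibration(n);f=192/np.tan(np.radians(c['fovy']/2));p=c['R']@X+c['t']
    return p[:2]/p[2]*f+[c['cx'],c['cy']]
E
python3 - <<'E'
from h import *
from scipy.optimize import least_squares
im=cv2.imread('pics/top0.png');hsv=cv2.cvtColor(im,cv2.COLOR_BGR2HSV)
m={}
for n,im0 in(('top',im),('side',cv2.imread('pics/side0.png'))):
    h=cv2.cvtColor(im0,cv2.COLOR_BGR2HSV)
    x0,x1,y0,y1=(185,310,200,270) if n=='top' else (235,325,170,245)
    roi=np.zeros(im0.shape[:2],bool);roi[y0:y1,x0:x1]=1
    g=roi&(h[...,0]>45)&(h[...,0]<85)&(h[...,1]>110)&(h[...,2]>50)
    o=roi&(h[...,0]<18)&(h[...,1]>150)&(h[...,2]>90)
    for nm,k,z in(('green',g,.06),('orange',o,.052)):
        v,u=np.nonzero(k);w=h[...,1][k].astype(float)
        uv=np.average(np.c_[u,v],0,w);print(n,nm,len(u),uv.round(2),ray(n,*uv,z).round(4),(u.min(),u.max(),v.min(),v.max()))
        m[n,nm]=ray(n,*uv,z)
k=np.zeros(im.shape[:2],np.uint8);k[200:265,190:308]=(im[200:265,190:308].min(2)>130)
nn,L,st,_=cv2.connectedComponentsWithStats(k);i=1+np.argmax(st[1:,4]);print(st[i])
v,u=np.nonzero(L==i);P=np.array([ray('top',a,b,.06) for a,b in zip(u,v)])[:,:2]
r=least_squares(lambda c:np.hypot(*(P-c).T)-.135,[.5,0]).x;print('centre',r,'rms',np.std(np.hypot(*(P-r).T)))
a=np.unwrap(np.arctan2(*(P-r).T[::-1])%(2*np.pi));print('ang',np.degrees([a.min(),a.max()]))
for n in('top','side'):
  for nm in('green','orange'):
    d=m[n,nm][:2]-r;print(n,nm,np.hypot(*d),np.degrees(np.arctan2(d[1],d[0])%(2*np.pi)))
# hob glass corners: fit dark area in top
c=cv2.resize(im[140:280,165:330],None,fx=4.5,fy=4,interpolation=cv2.INTER_CUBIC);cv2.imwrite('pics/c0.png',c)
E
```

```text
top green 20 [196.13 223.21] [0.5235 0.148  0.06  ] (np.int64(194), np.int64(198), np.int64(221), np.int64(225))
top orange 37 [255.33 261.76] [0.4377 0.0107 0.052 ] (np.int64(253), np.int64(257), np.int64(258), np.int64(266))
side green 18 [244.43 229.91] [0.5227 0.1459 0.06  ] (np.int64(242), np.int64(246), np.int64(228), np.int64(232))
side orange 31 [307.9 215.1] [0.4351 0.0109 0.052 ] (np.int64(304), np.int64(312), np.int64(213), np.int64(217))
[195 220 107  37 868]
centre [0.59213094 0.03135763] rms 0.004587774846654269
ang [123.0344012  244.17766164]
top green 0.13537870344532907 120.4694565982169
top orange 0.15585396177892855 187.61519012359898
side green 0.13394008743649985 121.23734158685899
side orange 0.1583545593312906 187.42778260087354
```

View pics/c0.png

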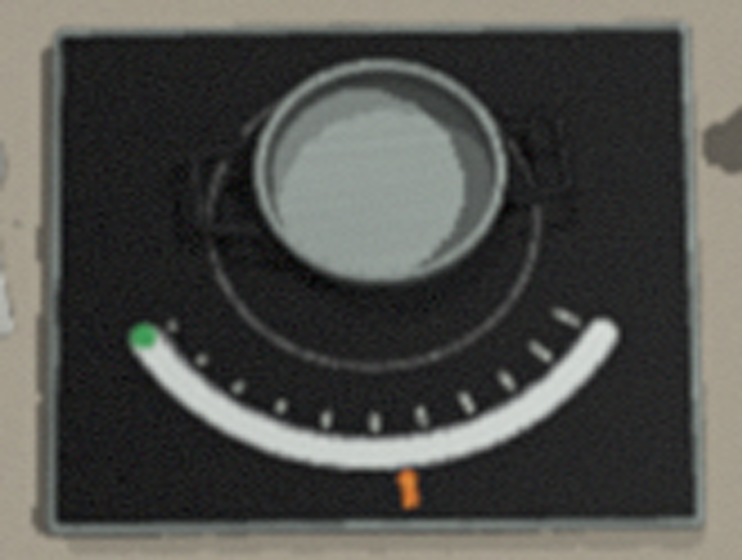

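The crop shows the green dot at the bar's left end (crop 145,335), and the pointer just right of mid-bar (407,488). The two cameras agree to 2–3 mm: the fitted centre is (0.592, 0.031), the dot is at 121° and the pointer at 187.5°. Next I move to a hover and refine with the wrist camera.

Emit:
drive_tool --deltas '[0.04,-0.04,0.0,0,0,0.02,-1,0.09,-0.085,0.005,0,0,0.05,-1,0.14,-0.13,0.01,0,0,0.08,-1,0.18,-0.17,0.01,0,0,0.11,-1,0.22,-0.21,0.015,0,0,0.14,-1,0.26,-0.25,0.015,0,0,0.17,-1,0.3,-0.29,0.02,0,0,0.2,-1,0.34,-0.33,0.02,0,0,0.23,-1,0.38,-0.365,0.025,0,0,0.25,-1,0.42,-0.405,0.03,0,0,0.25,-1,0.45,-0.43,0.03,0,0,0.25,-1,0.475,-0.455,0.03,0,0,0.25,-1]'

```text
time: 1.3
eef_pos: [0.459, -0.0464, 0.2028]
tool_rot: [180.0, 0.0, -0.0]
wrist_force: [1.5, -0.4, 0.5]
width: 0.0001
grasp_force: 0.0
```

Emit:
drive_tool --deltas '[0.02,-0.02,0,0,0,0,-1,0.04,-0.03,0,0,0,0,-1,0.05,-0.03,0,0,0,0,-1,0.05,-0.03,0,0,0,0,-1,0.05,-0.03,0,0,0,0,-1,0.05,-0.03,0,0,0,0,-1]'

```text
time: 1.9
eef_pos: [0.5077, -0.0193, 0.2031]
tool_rot: [180.0, 0.1, -0.1]
wrist_force: [-1.9, -0.9, -0.6]
width: 0.0001
grasp_force: 0.0
```

```bash
python3 - <<'E'
from h import *
s=env.read_state();np.savez('w1.npz',p=s['eef_pos'],r=s['tool_rot'])
im=cams.camera('wrist');cv2.imwrite('pics/w1.png',im)
print({k:np.round(s[k],4) for k in('time','eef_pos','tool_rot','width','wrist_force')})
E
```

```text
{'time': np.float64(1.9), 'eef_pos': array([ 0.5077, -0.0193,  0.2031]), 'tool_rot': array([ 1.799924e+02,  5.710000e-02, -9.640000e-02]), 'width': np.float64(0.0001), 'wrist_force': array([-1.9404, -0.935 , -0.5929])}
```

View pics/w1.png

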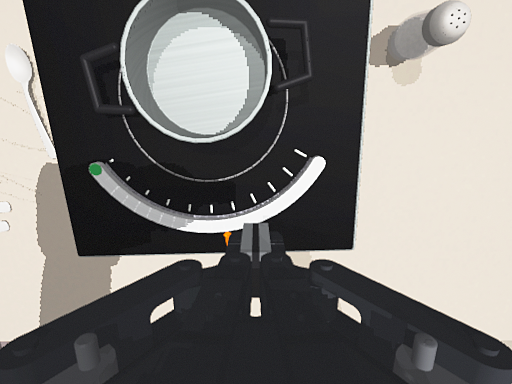

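The wrist view shows the green dot at (96,169), the bar, and the pointer at about (228,238) beside the shut fingertips at (257,225).

```bash
cat >> h.py <<'E'
from scipy.spatial.transform import Rotation as Ro
def wray(u,v,z,p,r):
    c=cams.calibration('wrist');f=192/np.tan(np.radians(c['fovy']/2));H=c['hand_eye']
    R=Ro.from_euler('xyz',r,degrees=True).as_matrix()
    d=R@H[:3,:3]@np.array([(u-c['cx'])/f,(v-c['cy'])/f,1]);o=R@H[:3,3]+p
    return o+d*(z-o[2])/d[2]
E
python3 - <<'E'
from h import *
from scipy.optimize import least_squares
q=np.load('w1.npz');p,r=q['p'],q['r'];im=cv2.imread('pics/w1.png');h=cv2.cvtColor(im,cv2.COLOR_BGR2HSV)
def pts(k,z):
    v,u=np.nonzero(k);print(len(u),u.mean(),v.mean(),u.min(),u.max(),v.min(),v.max());return np.array([wray(a,b,z,p,r) for a,b in zip(u,v)])[:,:2]
roi=np.zeros(h.shape[:2],bool);roi[140:260,75:340]=1
G=pts(roi&(h[...,0]>45)&(h[...,0]<85)&(h[...,1]>110)&(h[...,2]>50),.06).mean(0)
O=pts(roi&(h[...,0]<20)&(h[...,1]>150)&(h[...,2]>90),.052)
k=(roi&(im.min(2)>110)).astype(np.uint8);k[222:,230:]=0
n,L,st,_=cv2.connectedComponentsWithStats(k);i=1+np.argmax(st[1:,4]);print(st[i])
P=pts(L==i,.06)
c=least_squares(lambda c:np.hypot(*(P-c).T)-.135,[.59,.03],loss='soft_l1',f_scale=.003).x
R=np.hypot(*(P-c).T);print('c',c,'R',np.percentile(R,[2,50,98]))
for nm,x in(('G',G),('O',O.mean(0)),('Otip',O[np.argsort(O[:,0])[-6:]].mean(0))):
    d=x-c;print(nm,x,np.hypot(*d),np.degrees(np.arctan2(d[1],d[0]))%360)
cv2.imwrite('pics/w1c.png',cv2.resize(im[195:265,190:290],None,fx=7,fy=7,interpolation=cv2.INTER_NEAREST))
E
```

```text
105 94.87619047619047 169.02857142857144 88 100 164 174
59 226.6949152542373 236.77966101694915 223 231 232 245
[  92  156  234   77 4049]
4049 210.45048160039516 202.7500617436404 92 325 156 232Traceback (most recent call last):
  File "<stdin>", line 11, in <module>
  File "<stdin>", line 5, in pts
  File "h.py", line 12, in wray
    c=cams.calibration('wrist');f=192/np.tan(np.radians(c['fovy']/2));H=c['hand_eye']
ValueError: time passes only in moves, steps and waits
```

```bash
sed -i "s/c=cams.calibration('wrist');/c=CW;/" h.py; echo "CW=cams.calibration('wrist')" >> h.py
python3 - <<'E'
from h import *
from scipy.optimize import least_squares
q=np.load('w1.npz');p,r=q['p'],q['r'];im=cv2.imread('pics/w1.png');h=cv2.cvtColor(im,cv2.COLOR_BGR2HSV)
def pts(k,z):
    v,u=np.nonzero(k);return np.array([wray(a,b,z,p,r) for a,b in zip(u,v)])[:,:2]
roi=np.zeros(h.shape[:2],bool);roi[140:260,75:340]=1
G=pts(roi&(h[...,0]>45)&(h[...,0]<85)&(h[...,1]>110)&(h[...,2]>50),.06).mean(0)
O=pts(roi&(h[...,0]<20)&(h[...,1]>150)&(h[...,2]>90),.052)
k=(roi&(im.min(2)>110)).astype(np.uint8);k[222:,230:]=0
n,L,st,_=cv2.connectedComponentsWithStats(k);i=1+np.argmax(st[1:,4])
P=pts(L==i,.06)
c=least_squares(lambda c:np.hypot(*(P-c).T)-.135,[.59,.03],loss='soft_l1',f_scale=.003).x
R=np.hypot(*(P-c).T);print('c',c,'R',np.percentile(R,[2,50,98]))
for nm,x in(('G',G),('O',O.mean(0)),('Otip',O[np.argsort(O[:,0])[-6:]].mean(0))):
    d=x-c;print(nm,x,np.hypot(*d),np.degrees(np.arctan2(d[1],d[0]))%360)
cv2.imwrite('pics/w1c.png',cv2.resize(im[195:265,190:290],None,fx=7,fy=7,interpolation=cv2.INTER_NEAREST))
E
```

```text
c [0.59126542 0.03216841] R [0.1255442  0.13499246 0.14415907]
G [0.51875246 0.14857628] 0.137145627637991 121.91966285796175
O [0.43728959 0.01307994] 0.15515452369063149 187.0669309845578
Otip [0.44328379 0.01197337] 0.1493532786649081 187.77114458690346
```

View pics/w1c.png

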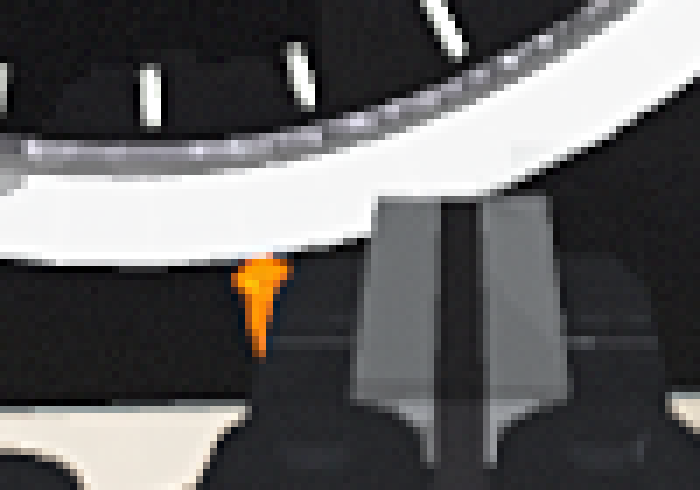

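The crop shows the pointer tip at about u=227.4, v=232–236, but finger and shadow cover its base. I'll take one lower view from the other side.

Emit:
drive_tool --deltas '[-0.03,-0.03,0.015,0,0,0,-1,-0.06,-0.06,0.03,0,0,0,-1,-0.088,-0.08,0.043,0,0,0,-1,-0.088,-0.08,0.043,0,0,0,-1,-0.088,-0.08,0.043,0,0,0,-1,-0.088,-0.08,0.043,0,0,0,-1]'

```text
time: 2.55
eef_pos: [0.4221, 0.0609, 0.1611]
tool_rot: [180.0, -0.2, -0.1]
wrist_force: [0.2, -0.6, 0.2]
width: 0.0001
grasp_force: 0.0
```

```bash
python3 - <<'E'
from h import *
s=env.read_state();np.savez('w2.npz',p=s['eef_pos'],r=s['tool_rot'])
im=cams.camera('wrist');cv2.imwrite('pics/w2.png',im)
p,r=s['eef_pos'],s['tool_rot']
print({k:np.round(s[k],4) for k in('time','eef_pos','tool_rot','wrist_force')})
h=cv2.cvtColor(im,cv2.COLOR_BGR2HSV);C=np.array([.592,.0315])
for nm,k,z in(('G',(h[...,0]>45)&(h[...,0]<85)&(h[...,1]>110)&(h[...,2]>50),.06),('O',(h[...,0]<20)&(h[...,1]>150)&(h[...,2]>90),.052)):
    n,L,st,ce=cv2.connectedComponentsWithStats(k.astype(np.uint8));
    if n<2: continue
    i=1+np.argmax(st[1:,4]);x=wray(*ce[i],z,p,r)
    d=x[:2]-C;print(nm,st[i],ce[i],x,np.hypot(*d),np.degrees(np.arctan2(d[1],d[0]))%360)
E
```

```text
{'time': np.float64(2.55), 'eef_pos': array([0.4221, 0.0609, 0.1611]), 'tool_rot': array([ 1.79979e+02, -1.52000e-01, -7.41000e-02]), 'wrist_force': array([ 0.1926, -0.6448,  0.2237])}
G [141  69  15  15 183] [148.13661202  75.95628415] [0.51913238 0.14815989 0.06      ] 0.1375471548926823 121.9895555571261
O [302 163  11  22  91] [307.48351648 174.27472527] [0.43453124 0.0112489  0.052     ] 0.15876560267252432 187.32823682398413
```

View pics/w2.png

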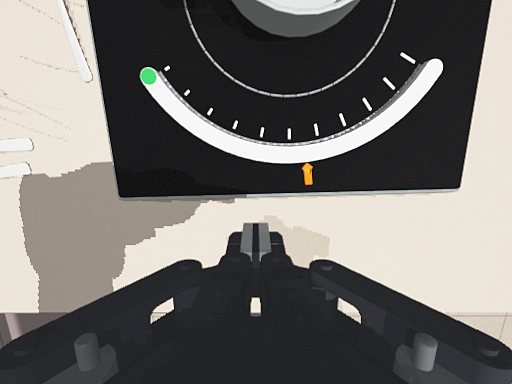

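The pointer is fully visible at (307,174), the dot is at (148,76), and the bar's outer edge is clean. I'll fit that edge and compare the TCP's projection with the visible fingertip.

```bash
python3 - <<'E'
from h import *
from scipy.optimize import least_squares
q=np.load('w2.npz');p,r=q['p'],q['r'];im=cv2.imread('pics/w2.png')
H=np.linalg.inv(CW['hand_eye']);f=192/np.tan(np.radians(CW['fovy']/2));t=H[:3,3];print('TCP px',t[:2]/t[2]*f+[CW['cx'],CW['cy']])
k=(im.min(2)>110).astype(np.uint8);k[:, :140]=0;k[:,445:]=0;k[:55]=0;k[166:]=0
n,L,st,_=cv2.connectedComponentsWithStats(k);i=max(range(1,n),key=lambda j:st[j,2]);print(st[i])
E=[]
for u in range(165,420):
    v=np.nonzero(L[:,u]==i)[0]
    if len(v):E.append(wray(u,v.max()+.5,.06,p,r)[:2])
E=np.array(E)
for fix in(1,0):
    g=(lambda c:np.hypot(*(E-c[:2]).T)-(.142 if fix else c[2]))
    s=least_squares(g,[.59,.03,.142],loss='soft_l1',f_scale=.001);print(s.x,np.std(g(s.x)))
    c=s.x[:2]
    for nm,x in(('G',[.51913,.14816]),('O',[.43453,.01125])):
        d=np.array(x)-c;print(nm,np.hypot(*d),np.degrees(np.arctan2(d[1],d[0]))%360)
E
```

```text
TCP px [253.85255804 235.24251525]
[ 140   58  303  106 7009]
[0.58840924 0.03256011 0.142     ] 0.0002513664396880686
G 0.13476998162801895 120.93433951195462
O 0.15534780828246225 187.88451038091267
[0.58870976 0.03257102 0.14226982] 0.00024947166657482325
G 0.13491536735538853 121.0461915270529
O 0.15564698641042307 187.87331207222027
```

The fit is consistent: dot radius 134.8 mm, dot at 121° and pointer at about 187.8°. Averaging with the top camera gives a centre near (0.590, 0.032). I go above the dot now.

Emit:
drive_tool --deltas '[0.033,-0.029,0.01,0,0,0,-1,0.066,-0.058,0.02,0,0,0,-1,0.0985,-0.087,0.04,0,0,0,-1,0.0985,-0.087,0.06,0,0,0,-1,0.0985,-0.087,0.08,0,0,0,-1,0.0985,-0.087,0.085,0,0,0,-1,0.0985,-0.087,0.085,0,0,0,-1,0.0985,-0.087,0.085,0,0,0,-1]'

```text
time: 3.4
eef_pos: [0.5225, 0.106, 0.0762]
tool_rot: [-178.0, -0.0, 3.5]
wrist_force: [0.7, 0.3, 0.8]
width: 0.0001
grasp_force: 0.0
```

```bash
python3 - <<'E'
from h import *
s=env.read_state()
print({k:np.round(s[k],4) for k in('time','eef_pos','tool_rot','wrist_force')})
a=cams.camera('wrist');b=cams.camera('top')[195:275,185:315];c=cams.camera('side')[165:245,225:355]
b,c=[cv2.resize(x,(390,240),interpolation=cv2.INTER_CUBIC) for x in(b,c)]
cv2.imwrite('pics/d1.png',np.vstack([cv2.resize(a[100:320,100:420],(780,340)),np.hstack([b,c])]))
E
```

```text
{'time': np.float64(3.4), 'eef_pos': array([0.5225, 0.106 , 0.0762]), 'tool_rot': array([-1.780195e+02, -1.160000e-02,  3.544200e+00]), 'wrist_force': array([0.6885, 0.2739, 0.7837])}
```

View pics/d1.png

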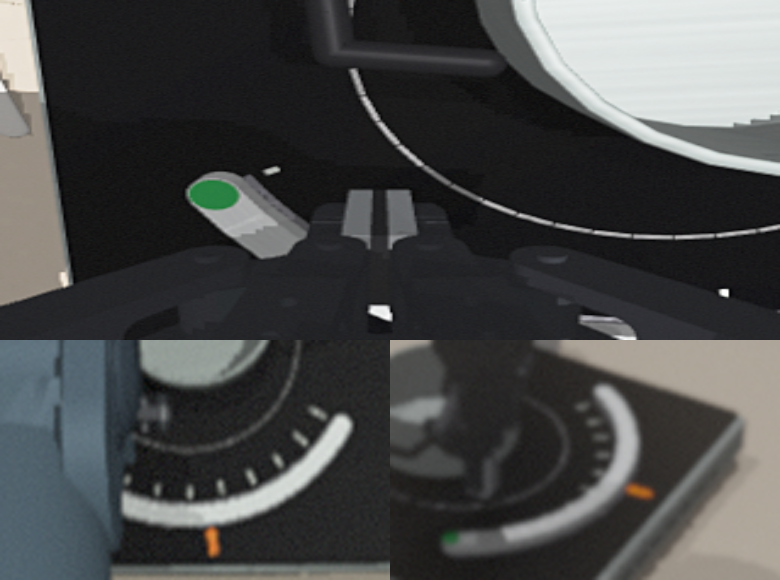

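The tool stopped 42 mm short of the dot and has twisted. I suspect a joint limit, so I check the joints.

```bash
python3 - <<'E'
from h import *
s=env.read_state();print(np.round(s['joints'],2),np.round(s['joint_velocities'],2),np.round(s['tau'],1),s['eef_pos'],np.round(s['ft_torque'],2))
E
```

```text
[  3.5   22.35 -18.35  49.22   1.98 179.94] [ 0.15 -0.01 -0.38 -0.22 -0.05  0.06] [ -0.  -43.2  23.5   0.    0.1  -0. ] [0.52276479 0.10620003 0.07656594] [-0.08  0.03  0.04]
```

Emit:
drive_tool --deltas '[0,0,-0.03,0,0,0,-1,0,0,-0.03,0,0,0,-1,0,0,-0.03,0,0,0,-1,0,0,-0.03,0,0,0,-1]'

```text
time: 3.95
eef_pos: [0.5216, 0.1053, 0.105]
tool_rot: [-178.0, 0.1, 3.6]
wrist_force: [0.1, 0.7, -1.9]
width: 0.0
grasp_force: 0.0
```

```bash
python3 - <<'E'
from h import *
s=env.read_state();print(np.round(s['joints'],2),np.round(s['joint_velocities'],2),s['eef_pos'],s['tool_rot'],s['wrist_force'])
E
```

```text
[  3.41  20.79 -16.01  53.27   1.98 179.83] [ 0.08  0.54 -0.72  0.21 -0.03 -0.01] [0.52164682 0.10531757 0.10504465] [-1.78014847e+02  5.85143053e-02  3.58422573e+00] [ 0.07438473  0.73290955 -1.88356667]
```

Joint 6 is at its 180° limit, because it grows as joint 1 turns left. I rotate the tool to yaw 90°, which brings joint 6 to about 105° and keeps the axes simple.

Emit:
drive_tool --deltas '[0,0,-0.02,0,0,-0.14,-1,0,0,-0.02,0,0,-0.28,-1,0,0,-0.02,0,0,-0.42,-1,0,0,-0.02,0,0,-0.56,-1,0,0,-0.02,0,0,-0.7,-1,0,0,-0.02,0,0,-0.84,-1,0,0,-0.02,0,0,-0.98,-1,0,0,-0.02,0,0,-1.12,-1,0,0,-0.02,0,0,-1.26,-1,0,0,-0.02,0,0,-1.4,-1,0,0,-0.02,0,0,-1.508,-1,0,0,-0.02,0,0,-1.508,-1]'

```text
time: 5.15
eef_pos: [0.5211, 0.1046, 0.1242]
tool_rot: [-179.7, -2.0, 90.0]
wrist_force: [1.0, -0.6, 0.4]
width: -0.0002
grasp_force: 0.0
```

```bash
cat > g.py <<'E'
from h import *
import sys
s=env.read_state();R=Ro.from_euler('xyz',s['tool_rot'],degrees=True)
x,y,z=map(float,sys.argv[1:4]);T=Ro.from_euler('xyz',[180,0,90],degrees=True)
print(s['time'],'pos',s['eef_pos'].round(4),'rot',s['tool_rot'].round(2),'F',s['wrist_force'].round(2),'j',s['joints'].round(1))
print('delta',R.inv().apply(np.array([x,y,z])-s['eef_pos']).round(4),'turn',(R.inv()*T).as_rotvec().round(4))
E
python3 g.py .5205 .1477 .085
```

```text
5.15 pos [0.5211 0.1046 0.1242] rot [-179.71   -1.97   89.97] F [ 0.96 -0.62  0.36] j [  3.3  19.9 -14.3  56.    2.   93.4]
delta [ 0.0417 -0.0005  0.0407] turn [-0.005  -0.0344 -0.0005]
```

Emit:
drive_tool --deltas '[0.02,0,0.005,-0.002,-0.02,0,-1,0.042,0,0.02,-0.005,-0.034,0,-1,0.042,0,0.04,-0.005,-0.034,0,-1,0.042,0,0.04,-0.005,-0.034,0,-1,0.042,0,0.04,-0.005,-0.034,0,-1,0.042,0,0.04,-0.005,-0.034,0,-1]'

```text
time: 5.75
eef_pos: [0.5223, 0.1477, 0.0874]
tool_rot: [179.9, -0.0, 89.9]
wrist_force: [0.3, -0.4, 0.3]
width: 0.0
grasp_force: 0.0
```

```bash
python3 g.py .5205 .1477 .065; python3 - <<'E'
from h import *
a=cams.camera('wrist');b=cams.camera('top')[195:275,185:315];c=cams.camera('side')[165:245,225:355]
b,c=[cv2.resize(x,(390,240),interpolation=cv2.INTER_CUBIC) for x in(b,c)]
cv2.imwrite('pics/d2.png',np.vstack([cv2.resize(a[100:320,100:420],(780,340)),np.hstack([b,c])]))
print(proj('side',np.array([.5205,.1477,.085])),proj('side',np.array([.5205,.1477,.06])))
E
```

```text
5.75 pos [0.5223 0.1477 0.0874] rot [ 1.7985e+02 -4.0000e-02  8.9900e+01] F [ 0.27 -0.37  0.28] j [  9.1  22.8 -15.9  51.2   0.   99.2]
delta [-0.     -0.0018  0.0223] turn [ 0.0026 -0.0006 -0.0017]
[244.47770256 221.90611647] [244.7497608  230.67623649]
```

View pics/d2.png

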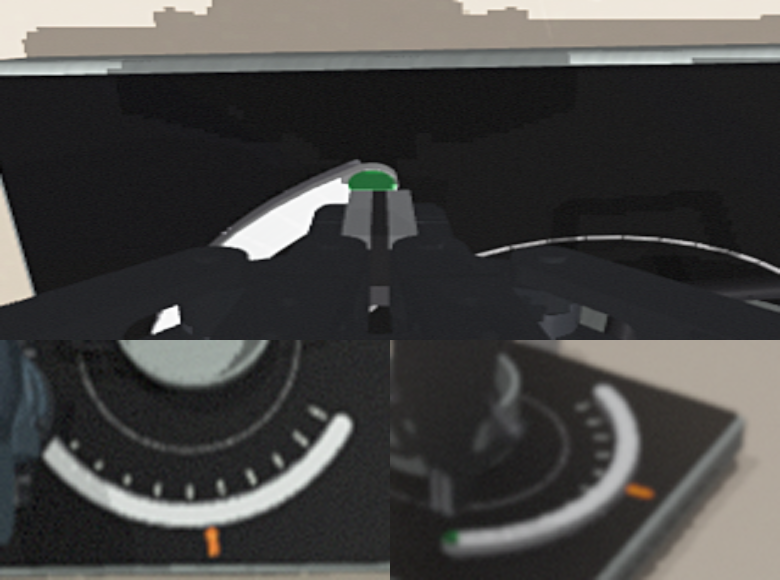

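In the wrist view the dot (373,180) is in line with the fingers (379) to about 1 mm. I lower onto it now.

Emit:
drive_tool --deltas '[0,-0.0015,0.012,0.0026,0,0,-1,0,-0.0015,0.022,0.0026,0,0,-1,0,-0.0015,0.024,0.0026,0,0,-1,0,-0.0015,0.024,0.0026,0,0,-1,0,-0.0015,0.024,0.0026,0,0,-1]'

```text
time: 6.4
eef_pos: [0.5202, 0.148, 0.0625]
tool_rot: [-179.9, -0.0, 90.0]
wrist_force: [0.8, -0.4, -0.3]
width: -0.0
grasp_force: 0.0
```

```bash
python3 g.py .5205 .1477 .057
```

```text
6.4 pos [0.5202 0.148  0.0625] rot [-1.7993e+02 -3.0000e-02  8.9980e+01] F [ 0.82 -0.43 -0.3 ] j [  9.1  24.2 -17.8  48.1   0.   99.2]
delta [-0.0003  0.0003  0.0055] turn [-0.0012 -0.0005 -0.0003]
```

Emit:
drive_tool --deltas '[0,0,0.001,0,0,0,-1,0,0,0.002,0,0,0,-1,0,0,0.003,0,0,0,-1,0,0,0.004,0,0,0,-1,0,0,0.005,0,0,0,-1,0,0,0.0055,0,0,0,-1,0,0,0.0055,0,0,0,-1]'

```text
time: 7.1
eef_pos: [0.5206, 0.1481, 0.0573]
tool_rot: [-180.0, -0.0, 90.0]
wrist_force: [0.5, 0.5, 2.9]
width: -0.0001
grasp_force: 1.4
```

```bash
python3 g.py .5205 .1477 .057;python3 g.py .5205 .1477 .057
```

```text
7.1 pos [0.5206 0.1481 0.0573] rot [-1.7998e+02 -4.0000e-02  8.9980e+01] F [0.48 0.54 2.94] j [  9.1  24.5 -18.2  47.3   0.   99.2]
delta [-0.0004 -0.0001  0.0003] turn [-0.0003 -0.0007 -0.0003]
7.1 pos [0.5206 0.1481 0.0573] rot [-1.7998e+02 -4.0000e-02  8.9980e+01] F [0.48 0.54 2.94] j [  9.1  24.5 -18.2  47.3   0.   99.2]
delta [-0.0004 -0.0001  0.0003] turn [-0.0003 -0.0007 -0.0003]
```

The bar is pressed about 3 mm at 2.9 N, which matches the spring. I start the slide.

Emit:
drive_tool --deltas '[-0.0031,-0.005,0,0,0,0,-1,-0.0065,-0.0099,0,0,0,0,-1,-0.01,-0.0145,0,0,0,0,-1,-0.0138,-0.0191,0,0,0,0,-1,-0.0178,-0.0234,0,0,0,0,-1,-0.0219,-0.0276,0,0,0,0,-1,-0.0262,-0.0316,0,0,0,0,-1,-0.0307,-0.0354,0,0,0,0,-1,-0.0354,-0.039,0,0,0,0,-1,-0.0402,-0.0424,0,0,0,0,-1,-0.0452,-0.0456,0,0,0,0,-1,-0.0452,-0.0456,0,0,0,0,-1]'

```text
time: 8.3
eef_pos: [0.4738, 0.1018, 0.057]
tool_rot: [-179.9, 0.0, 89.9]
wrist_force: [0.5, -0.6, 3.5]
width: 0.0002
grasp_force: 1.5
```

```bash
python3 g.py .4749 .1025 .057; python3 - <<'E'
from h import *
a=cams.camera('wrist');b=cams.camera('top')[195:275,185:315];c=cams.camera('side')[165:245,225:355]
b,c=[cv2.resize(x,(390,240),interpolation=cv2.INTER_CUBIC) for x in(b,c)]
cv2.imwrite('pics/d3.png',np.vstack([cv2.resize(a[100:320,100:420],(780,340)),np.hstack([b,c])]))
E
```

```text
8.3 pos [0.4738 0.1018 0.057 ] rot [-1.7988e+02  5.0000e-02  8.9930e+01] F [ 0.53 -0.58  3.49] j [  4.6  19.  -26.9  44.3  -0.   94.7]
delta [ 0.0007  0.0011 -0.    ] turn [-0.0021  0.0008 -0.0012]
```

View pics/d3.png

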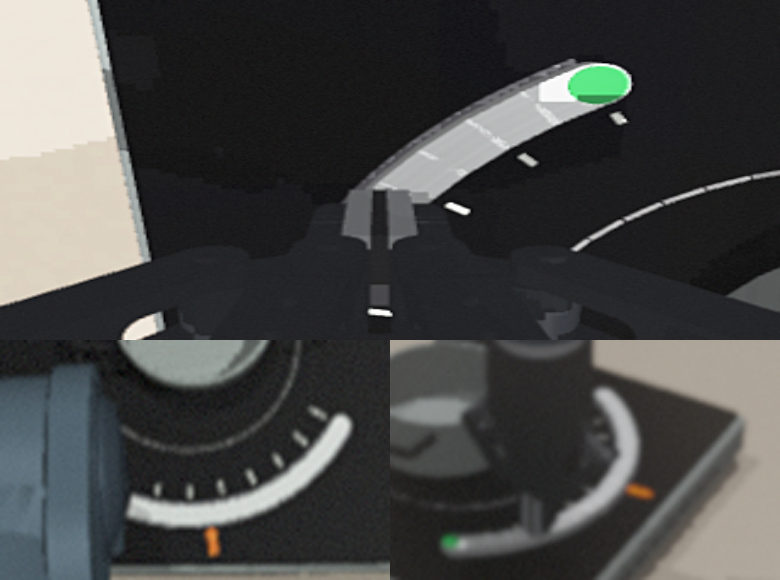

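The fingers are on the bar and pressing, with the dot left behind at (598,85). I continue to about 176°.

Emit:
drive_tool --deltas '[-0.0051,-0.0027,0,0,0,0,-1,-0.0103,-0.0053,0,0,0,0,-1,-0.0156,-0.0077,0,0,0,0,-1,-0.021,-0.01,0,0,0,0,-1,-0.0265,-0.012,0,0,0,0,-1,-0.0322,-0.0138,0,0,0,0,-1,-0.0378,-0.0154,0,0,0,0,-1,-0.0436,-0.0167,0,0,0,0,-1,-0.0494,-0.0177,0,0,0,0,-1,-0.0552,-0.0185,0,0,0,0,-1,-0.0611,-0.0191,0,0,0,0,-1,-0.0611,-0.0191,0,0,0,0,-1]'

```text
time: 9.65
eef_pos: [0.4553, 0.0405, 0.057]
tool_rot: [-179.9, 0.1, 89.9]
wrist_force: [-0.4, -0.5, 3.1]
width: -0.0002
grasp_force: 1.5
```

```bash
python3 g.py .4562 .0139 .057; python3 - <<'E'
from h import *
a=cams.camera('wrist');b=cams.camera('top')[195:275,185:315];c=cams.camera('side')[165:245,240:370]
cv2.imwrite('pics/side3.png',c)
b,c=[cv2.resize(x,(390,240),interpolation=cv2.INTER_CUBIC) for x in(b,c)]
cv2.imwrite('pics/d4.png',np.vstack([cv2.resize(a[100:320,100:420],(780,340)),np.hstack([b,c])]))
p=env.read_state()['eef_pos'];print('tip side px',proj('side',p),'goal side px',proj('side',np.array([.4562,.0139,.057])))
E
```

```text
9.65 pos [0.4553 0.0405 0.057 ] rot [-1.7992e+02  6.0000e-02  8.9920e+01] F [-0.42 -0.46  3.13] j [ -2.8  16.2 -30.9  42.9  -0.1  87.3]
delta [-0.0266  0.0009  0.0001] turn [-0.0014  0.001  -0.0015]
tip side px [294.09090101 217.03314406] goal side px [299.56378811 211.09271772]
```

View pics/d4.png

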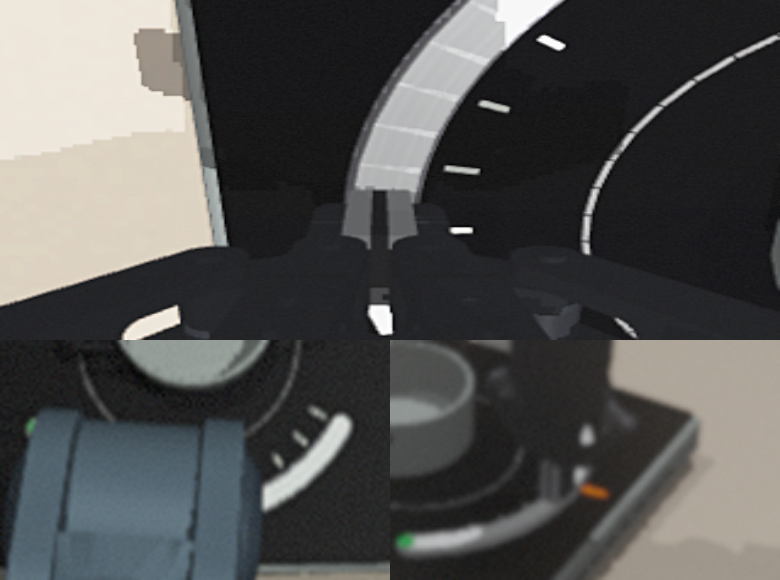

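The fingers are centred on the bar. The side-view tip at (294,217) matches the projected TCP, so the robot and that camera agree. The goal is at about (0.4563, 0.0138), so I go the last 26 mm, slowing down.

Emit:
drive_tool --deltas '[-0.005,-0.0002,0,0,0,0,-1,-0.01,-0.0002,0,0,0,0,-1,-0.015,0,0,0,0,0,-1,-0.019,0.0003,0,0,0,0,-1,-0.022,0.0006,0,0,0,0,-1,-0.0245,0.0009,0,0,0,0,-1,-0.026,0.001,0,0,0,0,-1,-0.026,0.001,0,0,0,0,-1,-0.026,0.001,0,0,0,0,-1]'

```text
time: 10.7
eef_pos: [0.4566, 0.0154, 0.0571]
tool_rot: [-180.0, 0.0, 90.0]
wrist_force: [-0.2, 0.5, 3.0]
width: 0.0
grasp_force: 1.4
```

```bash
python3 g.py .4563 .0138 .057; python3 - <<'E'
from h import *
c=cams.camera('side');p=env.read_state()['eef_pos'];print('tip side px',proj('side',p))
h=cv2.cvtColor(c,cv2.COLOR_BGR2HSV);k=(h[...,0]<18)&(h[...,1]>150)&(h[...,2]>90);k[:170]=0;k[245:]=0;k[:,:280]=0;k[:,330:]=0
v,u=np.nonzero(k);print('orange',len(u),u.mean(),v.mean())
cv2.imwrite('pics/d5.png',cv2.resize(c[175:245,255:345],None,fx=8,fy=8,interpolation=cv2.INTER_CUBIC))
E
```

```text
10.7 pos [0.4566 0.0154 0.0571] rot [-1.7995e+02  2.0000e-02  8.9980e+01] F [-0.16  0.54  2.99] j [ -6.   16.2 -31.   42.9  -0.   84. ]
delta [-0.0016 -0.0003  0.0001] turn [-0.0009  0.0003 -0.0004]
tip side px [299.09767744 211.31760934]
orange 29 308.13793103448273 215.20689655172413
```

View pics/d5.png

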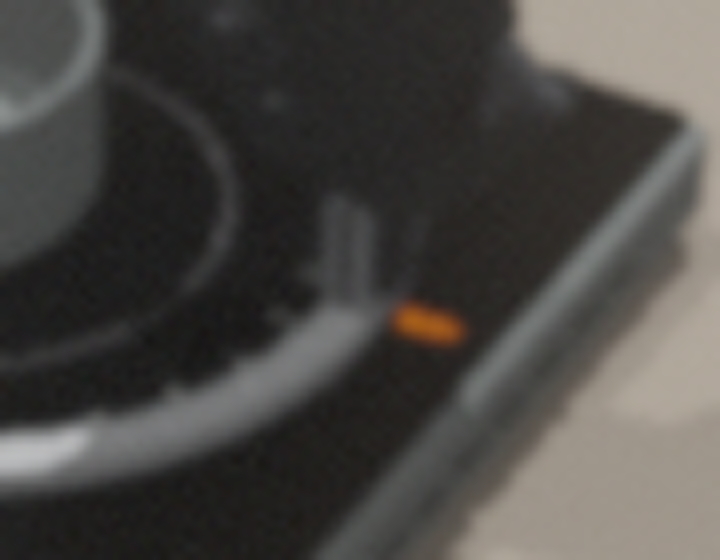

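The pointer has not moved (308,215, as before), and the finger sits just about level with it. I make a last 1 mm trim and hold.

Emit:
drive_tool --deltas '[-0.0005,0,0,0,0,0,-1,-0.001,0,0,0,0,0,-1,-0.001,0,0,0,0,0,-1,-0.001,0,0,0,0,0,-1]'

```text
time: 11.15
eef_pos: [0.4567, 0.015, 0.0571]
tool_rot: [-180.0, -0.1, 90.0]
wrist_force: [-1.1, 2.1, 2.7]
width: 0.0004
grasp_force: 1.4
```

```bash
python3 g.py .4563 .0140 .057
```

```text
11.15 pos [0.4567 0.015  0.0571] rot [-1.7996e+02 -6.0000e-02  9.0000e+01] F [-1.07  2.14  2.67] j [ -6.1  16.2 -31.   42.9   0.1  83.9]
delta [-0.001  -0.0004  0.0001] turn [-0.0007 -0.001  -0.    ]
```

```bash
python3 -c "
from cell import env
print(env.sign_off())"
```

```text
the job is handed in; nothing more can be done
None
```

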